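# Bring the polish tin round to the front of the shoe-care turntable

### The arm

A 6-joint arm with a two-finger parallel gripper is mounted at the origin on the work surface. World frame = base frame: x ahead of the robot, y to its left, z up, the work surface at z = 0. Lengths are in m, angles in degrees, forces in N, time in s.
With the tool pointing down it reaches from about 0.35 to 0.95 m from the base axis. Payload 17.4 kg.
Tool frame: the origin (TCP) lies at the very end of the fingers, on their centre line; the grasp point (between the pads) lies 19 mm behind it; z points along the fingers, y is the direction in which the jaws open and shut (so a half turn about z gives the same grasp; the last joint's range is limited). The gripper opens to 93 mm and grips with 3 to 60 N. Pads are 15 mm wide; open, the fingers measure 128 mm over their backs; the gripper's body (75 mm by 188 mm) begins 65 mm behind the grasp point.
Start: joints at [-70.577, 6.646, 82.598, -0, 90.757, -2.166], TCP at [0.248, -0.628, 0.219] pointing down, gripper open.
Joint ranges: [-162.19, 162.19], [-47.58, 125.68], [4.15, 143.07], [-65.23, 245.23], [0.69, 171.88], [-170.13, 170.13]. Speed limits (degrees/s): [108.29, 108.29, 127.2, 180, 180, 180].

### API

Orientations are given as a 3x3 rotation matrix whose columns are the frame's x, y, z axes.
In Python, from station import readout, read_camera, camera_params, order gives the robot as it stands. The module is installed in compiled form; this text tells all that it offers.
- The arm moves only by the tool send_rows, never from a script. Its argument "increments" is a list of rows, each a list of 7 numbers: the shift along the tool's x, y, z in mm, then the turn, a rotation vector about the tool's x, y, z in degrees, then the gripper command: -1 is fully open, 1 is shut, values between are in proportion. A call has 1 to 8 rows; each row is the pose to reach, as a shift and turn from the pose measured when the call began, along the tool's axes at that moment; what a row does not reach only later rows make up. A row lasts 1/8 s, in which the tool goes at most 62.5 mm and 10.7 degrees, less where a joint would pass 70% of its speed; a pose out of reach is approached as far as the arm can. A call with a gripper value outside its range is refused whole. The fingers move at their own pace and stop on an object; "grip_force" is the grip in N (left out, the last holds). Time passes only in rows, so rows that repeat a pose let the fingers close. It gives the time, the measured TCP pose, the force and the opening at its end, in the units of the state.
- readout.get_obs(): the state, without advancing time (a new reading comes with each control period).
- read_camera(name): name is "scene" or "top"; returns the picture (420x560x3 uint8, red, green, blue); there is no depth.
- camera_params(name): a dict with "fov_y" (degrees; the focal length in pixels is half the picture's height over the tangent of half this angle, whatever the lens; pixels are square), "cx", "cy" (the principal point, pixels), "world_from_camera" (4x4, takes a point from camera to world coordinates). Camera axes: x right, y up, looking along -z (the intrinsics and any distortion apply to the point x, -y, -z); pixel columns grow to the right and rows downward; lengths in m; the calibration is good to about 2 mm. A picture is of the moment at which its call begins. camera_params takes no time and is no camera call.
- order.sign_off(): hands the job in, once; it reports no verdict.
The state is a dict: "time_s": time; "joint_positions": joint angles; "qvel": joint speeds; "tau": joint torques, N m; "tool_pos": TCP position; "tcp_rot": TCP orientation; "force": force on the tool from outside, world axes, zero at the start; "wrist_torque": the same for the moment, N m; "opening": finger opening in m.
Only numpy, scipy, OpenCV 4.12 (cv2) and the standard library are available. Lean on these libraries where they do the work, as an engineer would, in place of code of your own. Each camera call takes 0.05 s, during which the arm holds its last target.

### The job

In the broom cupboard, turn the shoe-care turntable by gently pushing its rim with the fingertips until the lidded aluminium tin stands at the middle of the open front of the wooden caddy, opposite the back fence, and leave it there at rest. Do not grip anything, do not touch the things standing in the turntable's compartments or let them tip or leave it, and leave the things on the worktop beside the caddy where they are.

Things in the scene. Friction and masses are not known exactly. Their poses are not given: they have to be found in the camera images.
- stand: Fixed wooden caddy: square board 360 x 360 mm, 12 mm thick. Origin: centre of its underside (z = 0), on the turntable's axis. Its -x axis points to the open front, roughly towards the robot. A back fence along the +x edge is 78 mm high over the worktop (inner face at x = 168 mm); two side fences, 50 mm high, run only along the rear (x 68 to 168 mm, inner faces at y = +-170 mm).
- turntable: Wooden disc, 289 mm diameter, turning either way without stops about its upright z axis. Origin: on the axis at the disc's underside, 20 mm above the worktop; disc top 10 mm higher. Partitions 26 mm high along the diagonals make four compartments, centred on its +x, +y, -x, -y axes; a pin 40 mm high stands in the middle. Light drag (1 to 1.5 N at the rim) stops it within a few degrees.
- rim: White steel rim wall turning with the disc, same origin and axes: radius 142 mm, 4 mm thick, top 68 mm above the worktop. On each of the +x, +y, -x, -y axes it dips, over 72 mm clear width, to a lip 38 mm above the worktop. Each opening ends left and right in an upright round post, 10 mm thick, 16.8 degrees from its middle: a fingertip lowered into an opening can push a post sideways.
- tin: The lidded aluminium shoe-polish tin: flat and round, 72 mm diameter, 28 mm high, kept in one of the turntable's four compartments, its centre about 72 mm from the axis (68 to 76 mm). Origin: centre of its underside.
- brush: Small wooden shoe brush lying bristles down, 82 x 36 mm (x, y), 38 mm high, kept in one of the turntable's four compartments. Origin: centre of its underside.
- nozzle: Grey plastic vacuum nozzle standing on its flat mouth, 34 x 82 mm (x, y), with an upright round tube, 58 mm high, kept in one of the turntable's four compartments. Origin: centre of its underside.
- stopper: Chrome door stopper, a small round post with a rubber band and domed top, 46 mm diameter, 42 mm high, kept in one of the turntable's four compartments. Origin: centre of its underside.
- grip: Red silicone handle sleeve lying on the worktop left of the caddy, 125 x 34 mm (x, y), 24 mm high. Origin: centre of its underside.
- jar: Small glass jar with a metal cap on the worktop right of the caddy, 56 mm diameter, 55 mm high. Origin: centre of its underside.
- bulb_box: Upright cardboard box on the worktop right of the caddy, 60 x 60 mm, 105 mm high. Origin: centre of its underside.
Things that resemble listed ones, but are neither listed nor needed, are in the scene too. Several things have the shape of the brush; the one meant has the colours described above.

How it is judged:
By the outcome, as a careful person would: the job done as asked, in the order asked, and still so for the second after the job is handed in, with the robot touching nothing.
It also fails if it takes over 64 s, if anything falls off the work surface, if the arm or the gripper's body presses on something with over 40 N, if the wrist force passes 120 N, or if a joint passes its speed limit or range.

## Working session

There is one attempt and no reset: what is moved stays moved. The work goes in short steps, Python scripts to look and compute and a tool call to move; the robot and the scene stay as the last step left them, time stands still between calls to the robot, and variables do not carry over. Pictures are saved under pics/ and viewed, and the job is handed in when it is done.

Besides the shell and the picture viewer there is one more tool, called after "Emit:" as name(argument=value, ...), one argument or row to a line, values as JSON. send_rows: Moves the arm, as the interface text tells. Its arguments: {"type":"object","properties":{"increments":{"type":"array"},"grip_force":{"type":"number"}},"required":["increments"]}

```bash
mkdir -p pics
python3 - <<'E'
from station import readout, read_camera, camera_params
import cv2,numpy as np
for n in("scene","top"):
    im=read_camera(n); cv2.imwrite(f"pics/{n}0.png",im[:,:,::-1]); p=camera_params(n); print(n,{k:(np.round(v,4).tolist() if hasattr(v,'__len__') and not isinstance(v,str) else v) for k,v in p.items()})
o=readout.get_obs(); print(o)
E
```

```text
scene {'fov_y': 42.750239567455175, 'cx': 282.39424749483214, 'cy': 212.5357745933398, 'world_from_camera': [[-0.507, -0.5639, 0.6519, 1.3449], [0.8618, -0.3166, 0.3964, 0.5211], [-0.0171, 0.7628, 0.6465, 0.8838], [0.0, 0.0, 0.0, 1.0]]}
top {'fov_y': 43.60292111686084, 'cx': 268.6887467659232, 'cy': 202.65750145209532, 'world_from_camera': [[-0.0182, 0.9906, -0.1352, 0.3773], [-0.9996, -0.0208, -0.0174, -0.0066], [-0.0201, 0.1349, 0.9907, 1.2075], [0.0, 0.0, 0.0, 1.0]]}
{'time_s': 0.1, 'joint_positions': array([-7.05779249e+01,  6.67041959e+00,  8.26335320e+01, -4.73183714e-04,
        9.07559331e+01, -2.16423930e+00]), 'qvel': array([ 0.0663953 , -0.09549924, -0.0150519 ,  0.0456738 , -0.0233256 ,
        0.02917383]), 'tau': array([ 3.04817884e-03, -7.22896671e+01, -6.23865008e+01,  7.83062261e-02,
        2.28623324e-02, -3.94318033e-05]), 'tool_pos': array([ 0.24827611, -0.62747362,  0.21797278]), 'tcp_rot': array([[ 9.29864433e-01,  3.67902174e-01, -3.55337546e-04],
       [ 3.67902344e-01, -9.29863914e-01,  9.82962203e-04],
       [ 3.12183702e-05, -1.04475111e-03, -9.99999454e-01]]), 'force': array([-0.55087272, -0.92515071, -0.69072451]), 'wrist_torque': array([-0.00646882,  0.02337327, -0.01853461]), 'opening': 0.09356878123313468}
```

View pics/scene0.png

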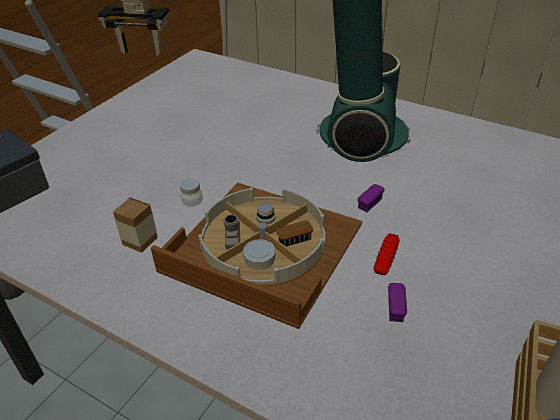

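View pics/top0.png

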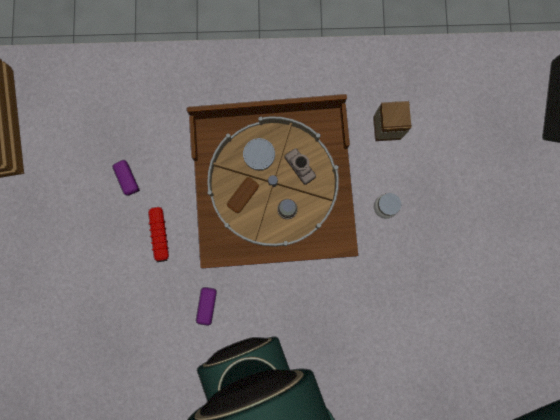

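Candidates for the tin are the big flat disc at top-view (258,153), the stopper at (287,208), and the jar at (388,205), which is off the table. The description fits the big flat disc. I'll check it in a crop.

```bash
cat > h.py <<'E'
import numpy as np,cv2
from station import readout, read_camera, camera_params
def K(n):
    p=camera_params(n); f=210/np.tan(np.radians(p['fov_y']/2)); return f,p['cx'],p['cy'],np.array(p['world_from_camera'])
def ray(n,u,v,z):
    f,cx,cy,T=K(n); d=T[:3,:3]@np.array([(u-cx)/f,-(v-cy)/f,-1]); o=T[:3,3]; return o+d*(z-o[2])/d[2]
def proj(n,P):
    f,cx,cy,T=K(n); c=T[:3,:3].T@(np.array(P)-T[:3,3]); return cx+f*c[0]/-c[2], cy-f*c[1]/-c[2]
E
python3 - <<'E'
import cv2
a=cv2.imread('pics/top0.png')[85:280,175:365]; cv2.imwrite('pics/topc.png',cv2.resize(a,None,fx=3,fy=3,interpolation=cv2.INTER_CUBIC))
a=cv2.imread('pics/scene0.png')[170:330,140:370]; cv2.imwrite('pics/scenec.png',cv2.resize(a,None,fx=3,fy=3,interpolation=cv2.INTER_CUBIC))
E
```

```text
(no output)
```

View pics/topc.png

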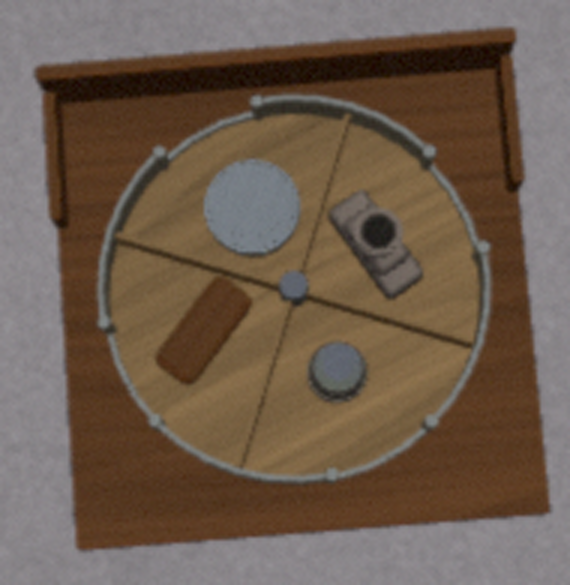

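View pics/scenec.png

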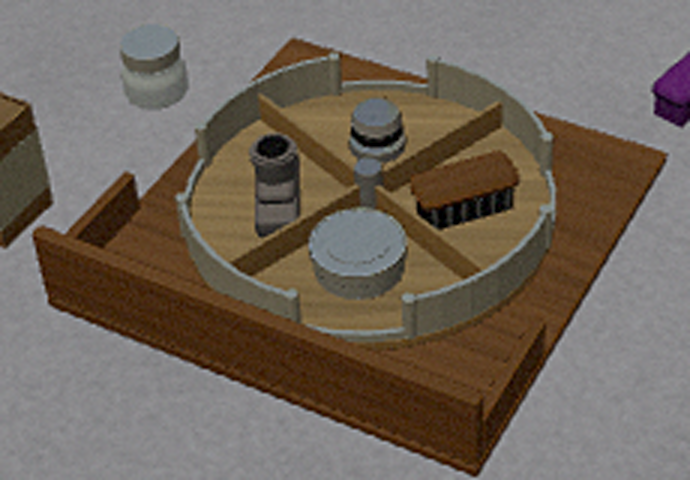

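The large lidded disc is the tin: crop (252,207), rear-left compartment, between rim posts at (158,152) and (257,103). Next I'll measure the caddy and the posts.

Run:
```python
from h import *
def c(x,y,z): return ray("top",x/3+175-.33,y/3+85-.33,z)
posts=[(158,152),(257,103),(428,150),(482,246),(431,421),(333,473),(155,420),(104,323)]
P=np.array([c(*p,0.068)[:2] for p in posts])
A=np.c_[2*P,np.ones(8)]; s=np.linalg.lstsq(A,(P**2).sum(1),rcond=None)[0]; C=s[:2]; print("centre",C,"r",np.hypot(*(P-C).T))
ang=np.degrees(np.arctan2(*(P-C).T[::-1])); print("post ang",ang)
# caddy corners top board z=.012 front
f1=c(78,549,.012)[:2]; f2=c(550,512,.012)[:2]; b1=c(38,69,.078);b2=c(514,32,.078)
print(f1,f2,np.linalg.norm(f1-f2),b1,b2)
for a,b in((f1,f2),(b1[:2],b2[:2])): d=a-b; print("front edge dir(+y)",np.degrees(np.arctan2(d[1],d[0]))-90)
print("front mid",(f1+f2)/2)
print("pin?",c(293,285,.060),c(293,285,.070))
t=c(252,207,.058)[:2]; print("tin",t,np.hypot(*(t-C)),np.degrees(np.arctan2(*(t-C)[::-1])))
for n,p,z in(("stop",(338,370),.07),("brush",(205,330),.068),("nozzle",(379,230),.088)):
    q=c(*p,z)[:2];print(n,q,np.hypot(*(q-C)))
```

```text
centre [0.58409148 0.00421438] r [0.14229412 0.14040113 0.14219636 0.14164433 0.14172783 0.14120127
 0.14164224 0.1417816 ]
post ang [  43.96515153   10.03096007  -45.76356005  -79.51385742 -136.33580461
 -169.37866635  133.64974478  100.38932663]
[0.39505557 0.1712539 ] [ 0.41613588 -0.18525741] 0.3571340009050741 [0.74939442 0.19104243 0.078     ] [ 0.7690464  -0.16334436  0.078     ]
front edge dir(+y) 3.383926251984846
front edge dir(+y) 3.1739982527400485
front mid [ 0.40559573 -0.00700175]
pin? [0.58525063 0.00451411 0.06      ] [0.58343835 0.00441688 0.07      ]
tin [0.64538654 0.03400095] 0.06814927651606001 25.917607922971744
stop [ 0.51995299 -0.02711103] 0.07137945529772013
brush [0.55174844 0.06953083] 0.07288560047022978
nozzle [ 0.61925405 -0.05881616] 0.07217517782111671
```

```bash
cat >> h.py <<'E'
from scipy.spatial.transform import Rotation as Ro
C0=np.array([0.5845,0.0043])
def pol(a,r=.142,z=.05): return np.array([C0[0]+r*np.cos(np.radians(a)),C0[1]+r*np.sin(np.radians(a)),z])
def rows(targets):
    o=readout.get_obs(); R=np.array(o['tcp_rot']); p=np.array(o['tool_pos'])
    print('t',round(o['time_s'],2),'p',p.round(4),'yaw',np.degrees(np.arctan2(R[1,0],R[0,0])).round(1),'op',round(o['opening'],3),'F',o['force'].round(1),'q',o['joint_positions'].round(0))
    out=[]
    for t,yaw in targets:
        c,s=np.cos(np.radians(yaw)),np.sin(np.radians(yaw)); G=np.array([[c,s,0],[s,-c,0],[0,0,-1]])
        out.append((R.T@(t-p)*1000).round(0).astype(int).tolist()+Ro.from_matrix(R.T@G).as_rotvec(degrees=True).round(1).tolist()+[1])
        print(out[-1])
E
python3 - <<'E'
from h import *
rows([(pol(117,z=.2),-50)])
E
```

```text
t 0.1 p [ 0.2483 -0.6275  0.218 ] yaw 21.6 op 0.094 F [-0.6 -0.9 -0.7] q [-71.   7.  83.  -0.  91.  -2.]
[532, -605, 19, -0.1, 0.0, 71.6, 1]
```

Emit:
send_rows(
  increments=[
    [33,-38,0,0,0,5,1],
    [66,-76,0,0,0,9,1],
    [100,-113,0,0,0,14,1],
    [133,-151,0,0,0,18,1],
    [166,-189,0,0,0,22,1],
    [200,-227,0,0,0,27,1],
    [233,-265,0,0,0,31,1],
    [266,-302,5,0,0,36,1],
  ],
  grip_force=5,
)

```text
time_s: 1.1
tool_pos: [0.3848, -0.2472, 0.2134]
tcp_rot: [[0.968, -0.252, 0.0], [-0.252, -0.968, 0.001], [-0.0, -0.001, -1.0]]
force: [0.3, 0.7, -0.1]
opening: 0.0174
```

Run:
```python
from h import *
rows([(pol(117,z=.2),-50)])
```

```text
t 1.1 p [ 0.3848 -0.2472  0.2134] yaw -14.6 op 0.017 F [ 0.3  0.7 -0.1] q [-36. -21. 108.   0.  93.  69.]
[36, -400, 14, -0.0, 0.0, 35.4, 1]
```

Emit:
send_rows(
  increments=[
    [5,-57,2,0,0,5,1],
    [10,-114,4,0,0,10,1],
    [15,-171,6,0,0,15,1],
    [20,-228,8,0,0,20,1],
    [25,-285,10,0,0,25,1],
    [30,-342,12,0,0,30,1],
    [36,-400,14,0,0,35.4,1],
    [36,-400,14,0,0,35.4,1],
  ],
)

```text
time_s: 2.1
tool_pos: [0.5204, 0.1337, 0.1986]
tcp_rot: [[0.645, -0.764, -0.002], [-0.764, -0.645, 0.001], [-0.002, 0.001, -1.0]]
force: [-0.9, -0.1, 0.2]
opening: 0.0004
```

Run:
```python
from h import *
rows([(pol(117,z=.2),-50),(pol(117,z=.05),-50)])
im=read_camera("scene");cv2.imwrite("pics/s1.png",cv2.resize(im[100:330,100:400,::-1],None,fx=2.5,fy=2.5))
```

```text
t 2.1 p [0.5204 0.1337 0.1986] yaw -49.8 op 0.0 F [-0.9 -0.1  0.2] q [ 12. -10. 101.   0.  89. 151.]
[2, 2, -1, 0.0, 0.1, 0.2, 1]
[2, 2, 149, 0.0, 0.1, 0.2, 1]
```

View pics/s1.png

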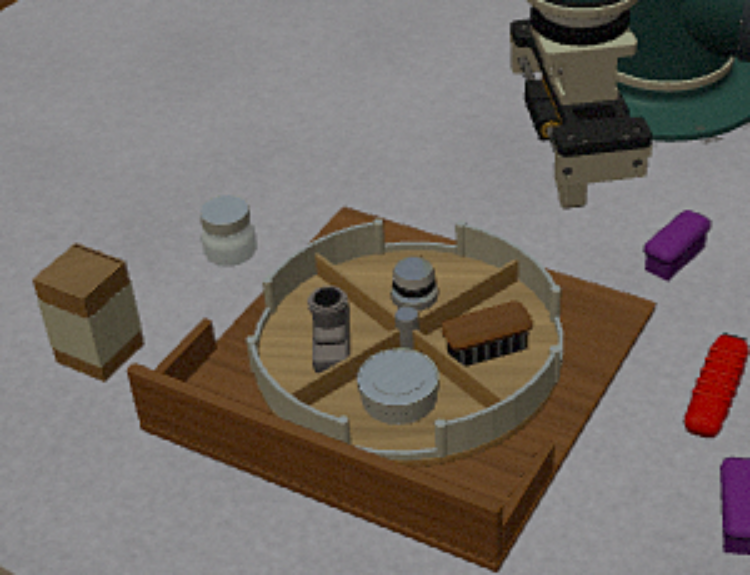

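Run:
```python
from h import *
f=lambda P:tuple(int((v-100)*2.5) for v in proj("scene",P))
print("tcp",f(readout.get_obs()['tool_pos']))
for a in(100.4,133.6,117): print(a,f(pol(a,z=.068)))
```

```text
tcp (567, 203)
100.4 (554, 348)
133.6 (554, 289)
117 (561, 318)
```

The TCP lines up with the left opening, whose posts are at (554,348) and (554,289). Lowering the tool.

Emit:
send_rows(
  increments=[
    [2,2,35,0,0,0,1],
    [2,2,70,0,0,0,1],
    [2,2,100,0,0,0,1],
    [2,2,120,0,0,0,1],
    [2,2,135,0,0,0,1],
    [2,2,145,0,0,0,1],
    [2,2,149,0,0,0,1],
    [2,2,149,0,0,0,1],
  ],
)

```text
time_s: 3.15
tool_pos: [0.5198, 0.1294, 0.0502]
tcp_rot: [[0.645, -0.764, -0.001], [-0.764, -0.645, 0.0], [-0.001, 0.001, -1.0]]
force: [1.1, -0.3, -0.0]
opening: 0.0002
```

Run:
```python
from h import *
im=read_camera("scene");cv2.imwrite("pics/s2.png",cv2.resize(im[100:330,100:400,::-1],None,fx=2.5,fy=2.5))
rows([(pol(117+2.5*i),-50+2.9*i) for i in range(1,9)])
```

```text
t 3.2 p [0.5199 0.1294 0.0504] yaw -49.8 op 0.0 F [-0.1  0.3  0.7] q [ 11.  -5. 110.   0.  75. 151.]
[-2, 5, 0, 0.0, 0.0, -2.7, 1]
[-3, 11, 0, 0.0, 0.0, -5.6, 1]
[-4, 17, 0, 0.0, 0.0, -8.5, 1]
[-5, 23, 0, 0.0, 0.0, -11.4, 1]
[-5, 30, 0, 0.0, 0.0, -14.3, 1]
[-5, 36, 0, 0.0, 0.0, -17.2, 1]
[-4, 42, 0, 0.0, 0.0, -20.1, 1]
[-4, 48, 0, 0.0, 0.0, -23.0, 1]
```

View pics/s2.png

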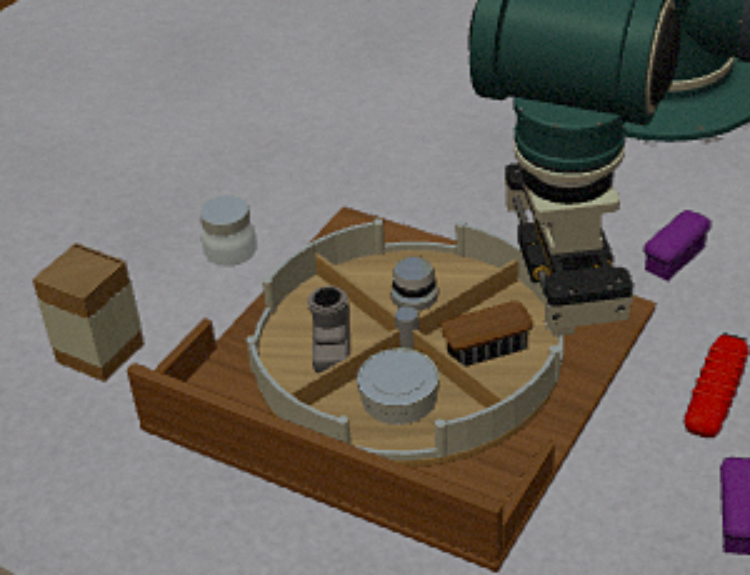

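Emit:
send_rows(
  increments=[
    [-1,4,0,0,0,-2,1],
    [-2,8,0,0,0,-4,1],
    [-3,12,0,0,0,-6,1],
    [-4,16,0,0,0,-8,1],
    [-4,20,0,0,0,-10,1],
    [-5,24,0,0,0,-12,1],
    [-5,29,0,0,0,-14.3,1],
    [-5,34,0,0,0,-16.5,1],
  ],
)

```text
time_s: 4.2
tool_pos: [0.4904, 0.1112, 0.0504]
tcp_rot: [[0.837, -0.547, -0.001], [-0.547, -0.837, 0.001], [-0.001, -0.0, -1.0]]
force: [0.1, 1.3, 0.7]
opening: 0.0003
```

```bash
cat >> h.py <<'E'
def ang():
    p=np.array(readout.get_obs()['tool_pos'])[:2]-C0; a=np.degrees(np.arctan2(p[1],p[0]))%360; print('arc',a.round(1),'r',np.hypot(*p).round(4)); return a
E
python3 - <<'E'
from h import *
a=ang()
rows([(pol(a+2.7*i),min(a+2.7*i-180,-34+(3.1)*i)) for i in range(1,9)])
E
```

```text
arc 131.3 r 0.1424
t 4.2 p [0.4904 0.1112 0.0504] yaw -33.2 op 0.0 F [0.1 1.3 0.7] q [ 10. -10. 114.   0.  75. 133.]
[-1, 7, 0, 0.0, 0.1, 12.8, 1]
[-3, 13, 0, -0.0, 0.1, 10.1, 1]
[-4, 20, 0, -0.0, 0.1, 7.4, 1]
[-4, 26, 0, -0.0, 0.1, 4.7, 1]
[-5, 33, 0, -0.0, 0.1, 2.0, 1]
[-5, 40, 0, -0.0, 0.1, -0.7, 1]
[-5, 46, 0, -0.0, 0.1, -3.4, 1]
[-4, 53, 0, -0.0, 0.1, -6.1, 1]
```

Emit:
send_rows(
  increments=[
    [-1,7,0,0,0,-0.8,1],
    [-3,13,0,0,0,-1.5,1],
    [-4,20,0,0,0,-2.3,1],
    [-4,26,0,0,0,-3,1],
    [-5,33,0,0,0,-3.8,1],
    [-5,40,0,0,0,-4.5,1],
    [-5,46,0,0,0,-5.3,1],
    [-4,53,0,0,0,-6,1],
  ],
)

```text
time_s: 5.2
tool_pos: [0.458, 0.0687, 0.0505]
tcp_rot: [[0.89, -0.456, -0.001], [-0.456, -0.89, 0.001], [-0.001, -0.0, -1.0]]
force: [1.8, 1.5, 0.3]
opening: 0.0002
```

Run:
```python
from h import *
a=ang()
rows([(pol(a+3*i),a+3*i-180) for i in range(1,9)])
im=read_camera("scene");cv2.imwrite("pics/s3.png",cv2.resize(im[100:330,100:400,::-1],None,fx=2.5,fy=2.5))
```

```text
arc 153.0 r 0.142
t 5.2 p [0.458  0.0687 0.0505] yaw -27.1 op 0.0 F [1.8 1.5 0.3] q [  5. -15. 119.   0.  76. 122.]
[0, 7, 0, -0.0, 0.0, -3.1, 1]
[1, 15, 0, -0.0, 0.0, -6.1, 1]
[2, 22, 0, -0.0, 0.0, -9.1, 1]
[3, 30, 0, -0.0, 0.0, -12.1, 1]
[5, 37, 0, -0.0, 0.0, -15.1, 1]
[7, 44, 0, -0.0, 0.0, -18.1, 1]
[10, 51, 0, -0.0, 0.0, -21.1, 1]
[12, 58, 0, -0.0, 0.0, -24.1, 1]
```

View pics/s3.png

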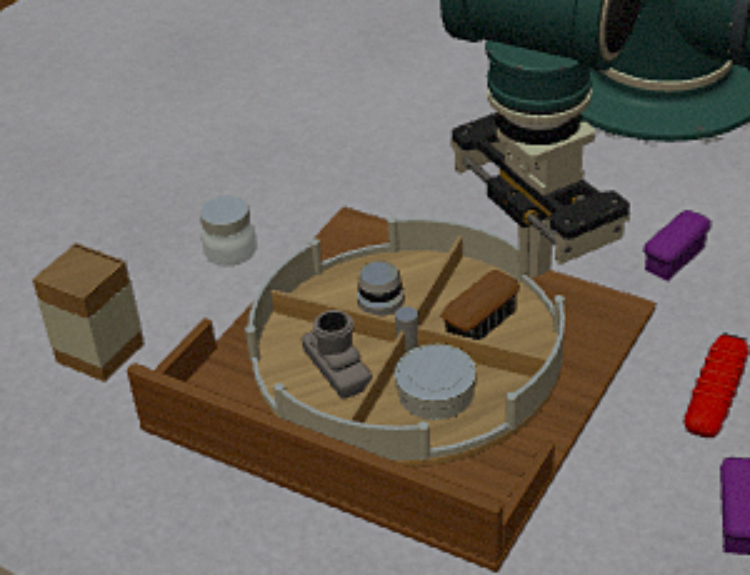

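The disc has turned about 28°. The tin has moved to (435,380) and nothing has tipped, so I'll continue.

Emit:
send_rows(
  increments=[
    [0,7,0,0,0,-3,1],
    [1,15,0,0,0,-6,1],
    [2,22,0,0,0,-9,1],
    [3,30,0,0,0,-12,1],
    [5,37,0,0,0,-15,1],
    [7,44,0,0,0,-18,1],
    [10,51,0,0,0,-21,1],
    [12,58,0,0,0,-24,1],
  ],
)

```text
time_s: 6.25
tool_pos: [0.4418, 0.0108, 0.0504]
tcp_rot: [[0.999, -0.052, -0.001], [-0.052, -0.999, 0.0], [-0.001, -0.0, -1.0]]
force: [0.9, 1.7, -0.5]
opening: 0.0007
```

Run:
```python
from h import *
a=ang()
rows([(pol(a+3*i),a+3*i-180) for i in range(1,9)])
```

```text
arc 177.4 r 0.1428
t 6.25 p [0.4418 0.0108 0.0504] yaw -3.0 op 0.001 F [ 0.9  1.7 -0.5] q [ -2. -18. 121.   0.  77.  91.]
[1, 7, 0, -0.0, 0.1, -3.4, 1]
[2, 15, 0, -0.0, 0.1, -6.4, 1]
[3, 22, 0, -0.0, 0.1, -9.4, 1]
[4, 29, 0, -0.0, 0.1, -12.4, 1]
[6, 37, 0, -0.0, 0.1, -15.4, 1]
[8, 44, 0, -0.0, 0.1, -18.4, 1]
[11, 51, 0, -0.0, 0.1, -21.4, 1]
[13, 58, 0, -0.0, 0.1, -24.4, 1]
```

Emit:
send_rows(
  increments=[
    [1,7,0,0,0,-3,1],
    [2,15,0,0,0,-6,1],
    [3,22,0,0,0,-9,1],
    [4,29,0,0,0,-12,1],
    [6,37,0,0,0,-15,1],
    [8,44,0,0,0,-18,1],
    [11,51,0,0,0,-21,1],
    [13,58,0,0,0,-24,1],
  ],
)

```text
time_s: 7.25
tool_pos: [0.4517, -0.048, 0.0502]
tcp_rot: [[0.933, 0.36, -0.002], [0.36, -0.933, 0.001], [-0.001, -0.001, -1.0]]
force: [0.3, 1.5, 0.0]
opening: 0.0
```

Run:
```python
from h import *
a=ang()
rows([(pol(a+3*i),a+3*i-180) for i in range(1,9)])
im=read_camera("scene");cv2.imwrite("pics/s4.png",cv2.resize(im[100:330,100:400,::-1],None,fx=2.5,fy=2.5))
```

```text
arc 201.5 r 0.1428
t 7.25 p [ 0.4517 -0.048   0.0502] yaw 21.1 op 0.0 F [0.3 1.5 0. ] q [ -9. -16. 120.   0.  76.  60.]
[1, 7, 0, -0.1, 0.1, -3.4, 1]
[2, 15, 0, -0.1, 0.1, -6.4, 1]
[3, 22, 0, -0.1, 0.1, -9.4, 1]
[4, 29, 0, -0.1, 0.1, -12.4, 1]
[6, 37, 0, -0.1, 0.1, -15.4, 1]
[8, 44, 0, -0.1, 0.1, -18.4, 1]
[11, 51, 0, -0.1, 0.1, -21.4, 1]
[13, 58, 0, -0.1, 0.1, -24.4, 1]
```

View pics/s4.png

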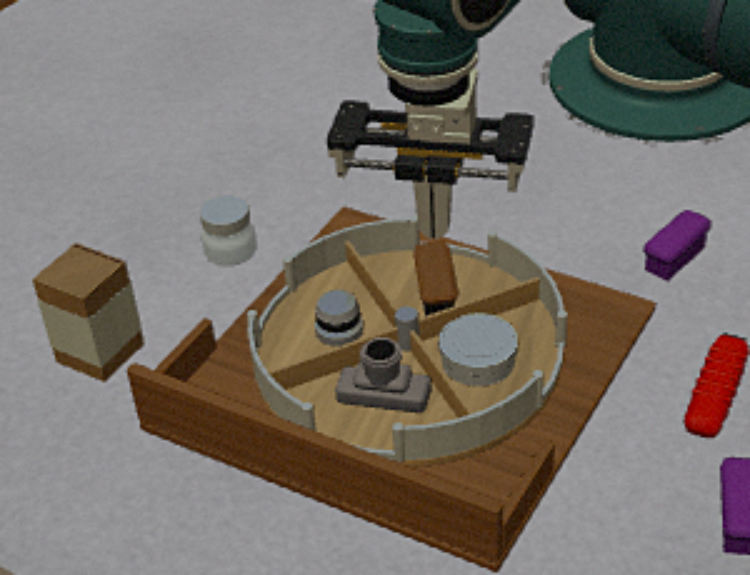

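The brush opening is at the front, the tin is at (478,345), and everything is upright. Continuing.

Emit:
send_rows(
  increments=[
    [1,7,0,0,0,-3,1],
    [2,15,0,0,0,-6,1],
    [3,22,0,0,0,-9,1],
    [4,29,0,0,0,-12,1],
    [6,37,0,0,0,-15,1],
    [8,44,0,0,0,-18,1],
    [11,51,0,0,0,-21,1],
    [13,58,0,0,0,-24,1],
  ],
)

```text
time_s: 8.3
tool_pos: [0.4849, -0.0979, 0.05]
tcp_rot: [[0.703, 0.711, -0.002], [0.711, -0.703, 0.001], [-0.001, -0.002, -1.0]]
force: [-0.2, 1.0, 0.4]
opening: 0.0005
```

Run:
```python
from h import *
a=ang()
rows([(pol(a+3*i),a+3*i-180) for i in range(1,9)])
im=read_camera("top");cv2.imwrite("pics/t5.png",cv2.resize(im[85:285,175:365,::-1],None,fx=3,fy=3,interpolation=cv2.INTER_CUBIC))
```

```text
arc 225.7 r 0.1428
t 8.3 p [ 0.4849 -0.0979  0.05  ] yaw 45.3 op 0.0 F [-0.2  1.   0.4] q [-14. -11. 115.   0.  75.  30.]
[1, 7, 0, -0.1, 0.1, -3.4, 1]
[2, 15, 0, -0.1, 0.1, -6.4, 1]
[3, 22, 0, -0.1, 0.1, -9.4, 1]
[4, 29, 0, -0.1, 0.0, -12.4, 1]
[6, 37, 0, -0.1, 0.0, -15.4, 1]
[8, 44, 0, -0.1, 0.0, -18.4, 1]
[11, 51, 0, -0.1, 0.0, -21.4, 1]
[13, 58, 0, -0.1, 0.0, -24.4, 1]
```

View pics/t5.png

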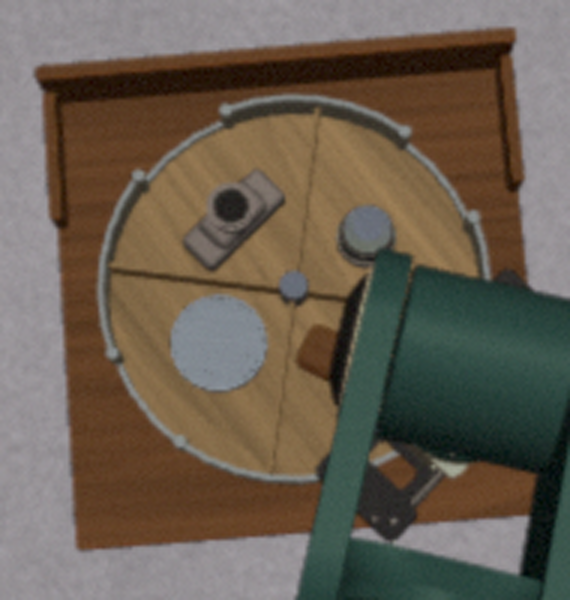

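```bash
cat >> h.py <<'E'
def c(x,y,z): return ray("top",x/3+175-.33,y/3+85-.33,z)
def A(p): d=p[:2]-C0; return (np.degrees(np.arctan2(d[1],d[0]))%360).round(1),np.hypot(*d).round(4)
E
python3 - <<'E'
from h import *
print(A(c(218,342,.058)),A(c(180,440,.068)),A(c(113,354,.068)),A(c(139,177,.068)),A(c(226,110,.068)))
E
```

```text
(np.float64(125.6), np.float64(0.0694)) (np.float64(143.3), np.float64(0.1411)) (np.float64(110.3), np.float64(0.1416)) (np.float64(53.6), np.float64(0.1403)) (np.float64(19.7), np.float64(0.1413))
```

Emit:
send_rows(
  increments=[
    [1,7,0,0,0,-3,1],
    [2,15,0,0,0,-6,1],
    [3,22,0,0,0,-9,1],
    [4,29,0,0,0,-12,1],
    [6,37,0,0,0,-15,1],
    [8,44,0,0,0,-18,1],
    [11,51,0,0,0,-21,1],
    [13,58,0,0,0,-24,1],
  ],
)

```text
time_s: 9.35
tool_pos: [0.5356, -0.1297, 0.0497]
tcp_rot: [[0.351, 0.937, -0.003], [0.937, -0.351, 0.001], [-0.0, -0.003, -1.0]]
force: [-0.9, 0.7, -0.1]
opening: 0.0001
```

Run:
```python
from h import *
a=ang()
rows([(pol(a+3*i),a+3*i-180) for i in range(1,9)])
im=read_camera("scene");cv2.imwrite("pics/s6.png",cv2.resize(im[100:330,100:400,::-1],None,fx=2.5,fy=2.5))
```

```text
arc 249.9 r 0.1427
t 9.35 p [ 0.5356 -0.1297  0.0497] yaw 69.5 op 0.0 F [-0.9  0.7 -0.1] q [-16.  -3. 109.  -0.  75.   4.]
[1, 7, 0, -0.2, 0.0, -3.5, 1]
[2, 15, 0, -0.2, 0.0, -6.5, 1]
[3, 22, 0, -0.2, 0.0, -9.5, 1]
[4, 29, 0, -0.2, 0.0, -12.5, 1]
[6, 37, 0, -0.2, 0.0, -15.5, 1]
[8, 44, 0, -0.2, -0.0, -18.5, 1]
[11, 51, 0, -0.2, -0.0, -21.5, 1]
[13, 58, 0, -0.2, -0.0, -24.5, 1]
```

View pics/s6.png

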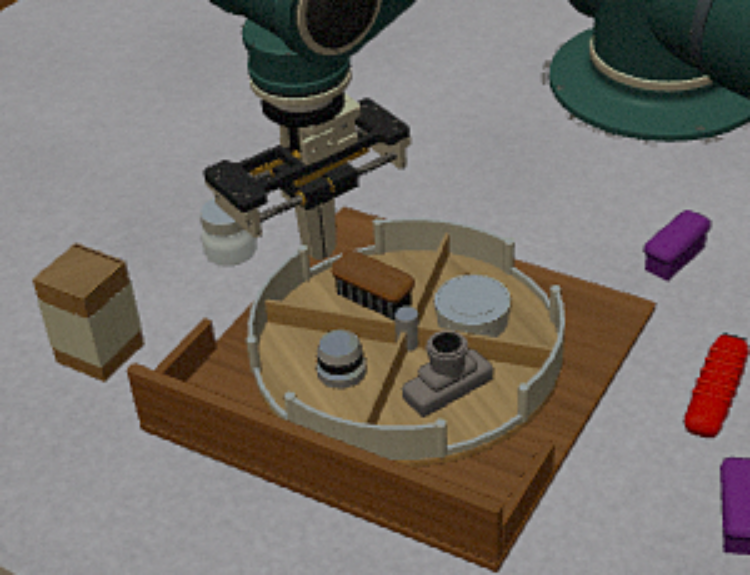

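Emit:
send_rows(
  increments=[
    [1,7,0,0,0,-3,1],
    [2,15,0,0,0,-6,1],
    [3,22,0,0,0,-9,1],
    [4,29,0,0,0,-12,1],
    [6,37,0,0,0,-15,1],
    [8,44,0,0,0,-18,1],
    [11,51,0,0,0,-21,1],
    [13,58,0,0,0,-24,1],
  ],
)

```text
time_s: 10.4
tool_pos: [0.5948, -0.1378, 0.0495]
tcp_rot: [[-0.063, 0.998, -0.003], [0.998, 0.063, 0.001], [0.001, -0.003, -1.0]]
force: [-0.9, -0.2, 0.2]
opening: 0.0005
```

Run:
```python
from h import *
a=ang()
rows([(pol(a+1.2*i),a+1.2*i-180) for i in range(1,9)])
im=read_camera("top");cv2.imwrite("pics/t7.png",cv2.resize(im[85:285,175:365,::-1],None,fx=3,fy=3,interpolation=cv2.INTER_CUBIC))
```

```text
arc 274.1 r 0.1425
t 10.4 p [ 0.5948 -0.1378  0.0495] yaw 93.6 op 0.001 F [-0.9 -0.2  0.2] q [-15.   4. 101.  -0.  75. -19.]
[1, 3, -1, -0.2, -0.0, -1.7, 1]
[1, 6, -1, -0.2, -0.0, -2.9, 1]
[1, 9, -1, -0.2, -0.0, -4.1, 1]
[1, 12, -1, -0.2, -0.0, -5.3, 1]
[1, 15, -1, -0.2, -0.1, -6.5, 1]
[2, 18, -1, -0.2, -0.1, -7.7, 1]
[2, 21, -1, -0.2, -0.1, -8.9, 1]
[3, 24, -1, -0.2, -0.1, -10.1, 1]
```

View pics/t7.png

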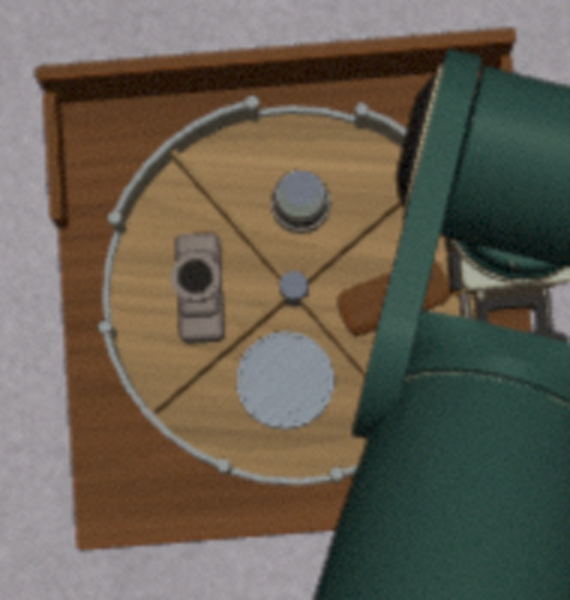

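Run:
```python
from h import *
print(A(c(285,380,.058)),A(c(225,466,.068)),A(c(336,474,.068)),A(c(252,103,.068)),A(c(361,108,.068)), A(c(115,217,.068)),A(c(105,327,.068)))
```

```text
(np.float64(173.9), np.float64(0.07)) (np.float64(158.6), np.float64(0.1424)) (np.float64(191.4), np.float64(0.1428)) (np.float64(11.5), np.float64(0.1408)) (np.float64(338.1), np.float64(0.1424)) (np.float64(67.9), np.float64(0.1414)) (np.float64(101.8), np.float64(0.1416))
```

Emit:
send_rows(
  increments=[
    [1,4,0,0,0,-2,1],
    [1,8,0,0,0,-3.5,1],
    [1,12,0,0,0,-5,1],
    [1,15,0,0,0,-6.5,1],
    [1,18,0,0,0,-7.5,1],
    [2,20,0,0,0,-8.5,1],
    [2,21,0,0,0,-9,1],
    [2,22,0,0,0,-9,1],
  ],
)

```text
time_s: 11.45
tool_pos: [0.6172, -0.1344, 0.0494]
tcp_rot: [[-0.221, 0.975, -0.003], [0.975, 0.221, 0.001], [0.001, -0.003, -1.0]]
force: [-1.5, 1.2, 1.2]
opening: 0.0002
```

Run:
```python
from h import *
a=ang()
rows([(pol(a-4),a-180),(pol(a-4,z=.2),a-180)])
im=read_camera("top");cv2.imwrite("pics/t8.png",cv2.resize(im[85:285,175:365,::-1],None,fx=3,fy=3,interpolation=cv2.INTER_CUBIC))
```

```text
arc 283.3 r 0.1425
t 11.45 p [ 0.6172 -0.1344  0.0494] yaw 102.8 op 0.0 F [-1.5  1.2  1.2] q [-15.   7.  98.  -0.  75. -27.]
[1, -10, -1, -0.2, -0.1, -0.5, 1]
[1, -10, -151, -0.2, -0.1, -0.5, 1]
```

View pics/t8.png

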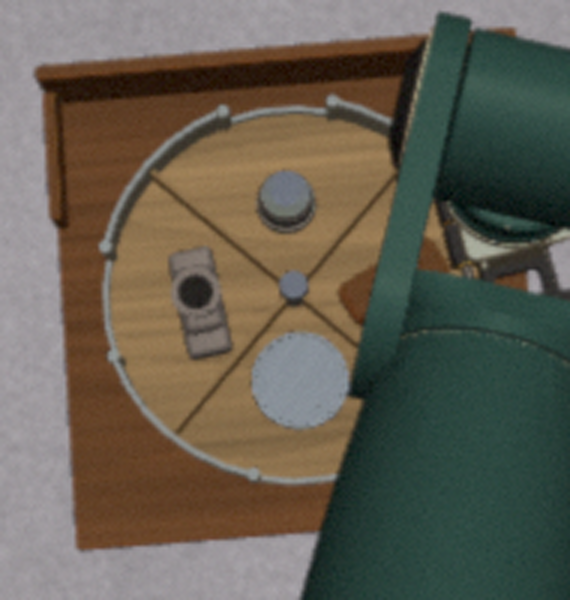

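Emit:
send_rows(
  increments=[
    [1,-4,0,0,0,0,1],
    [1,-8,0,0,0,0,1],
    [1,-10,0,0,0,0,1],
    [1,-10,-15,0,0,0,1],
    [1,-10,-45,0,0,0,1],
    [1,-10,-80,0,0,0,1],
    [1,-10,-120,0,0,0,1],
    [1,-10,-151,0,0,0,1],
  ],
)

```text
time_s: 12.5
tool_pos: [0.608, -0.1358, 0.2037]
tcp_rot: [[-0.221, 0.975, -0.001], [0.975, 0.221, 0.0], [0.0, -0.001, -1.0]]
force: [0.6, -0.1, 0.0]
opening: 0.0005
```

Run:
```python
from h import *
rows([(np.array([.35,-.5,.22]),60)])
```

```text
t 12.5 p [ 0.608  -0.1358  0.2037] yaw 102.7 op 0.001 F [ 0.6 -0.1  0. ] q [-15.   0.  90.  -0.  89. -28.]
[-298, -332, -16, -0.0, 0.0, 42.7, 1]
```

Emit:
send_rows(
  increments=[
    [-37,-42,-2,0,0,5,1],
    [-75,-83,-4,0,0,11,1],
    [-112,-125,-6,0,0,16,1],
    [-149,-166,-8,0,0,21,1],
    [-186,-208,-10,0,0,27,1],
    [-224,-249,-12,0,0,32,1],
    [-261,-290,-14,0,0,37,1],
    [-298,-332,-16,0,0,43,1],
  ],
)

```text
time_s: 13.5
tool_pos: [0.3487, -0.501, 0.2213]
tcp_rot: [[0.507, 0.862, 0.0], [0.862, -0.507, -0.001], [-0.001, 0.001, -1.0]]
force: [0.6, -0.2, 0.9]
opening: 0.0005
```

Run:
```python
from h import *
im=read_camera("top");cv2.imwrite("pics/t9f.png",im[:,:,::-1]);cv2.imwrite("pics/t9.png",cv2.resize(im[85:285,175:365,::-1],None,fx=3,fy=3,interpolation=cv2.INTER_CUBIC))
im=read_camera("scene");cv2.imwrite("pics/s9.png",cv2.resize(im[100:330,100:400,::-1],None,fx=2.5,fy=2.5))
```

```text
(no output)
```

View pics/t9.png

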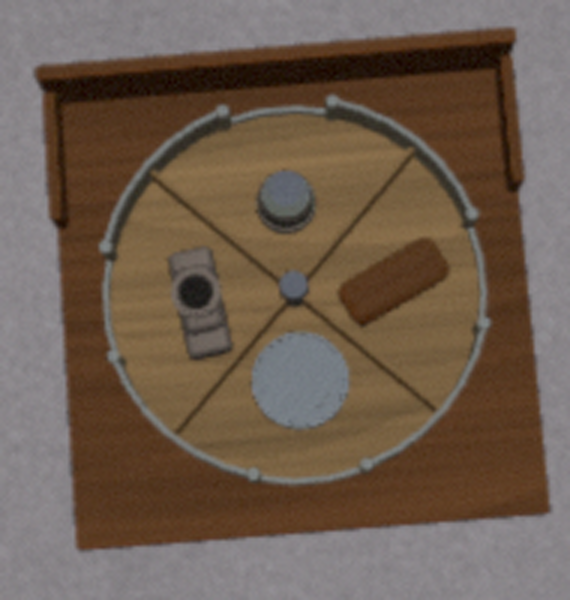

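View pics/s9.png

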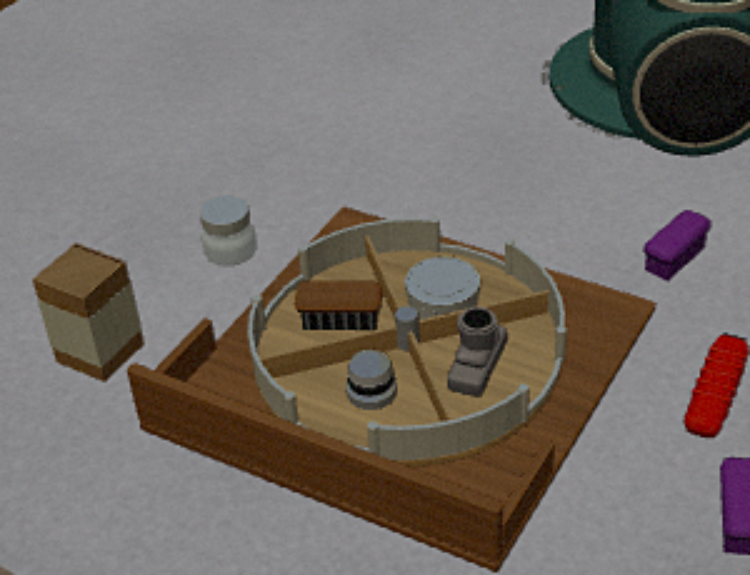

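Run:
```python
from h import *
im=cv2.imread('pics/t9.png').astype(int); 
m=((im[:,:,0]>im[:,:,2]+8)&(im[:,:,0]>90)).astype(np.uint8); m[:320]=0; m[440:]=0; m[:,:230]=0; m[:,370:]=0
m=cv2.morphologyEx(m,cv2.MORPH_OPEN,np.ones((9,9))); m=cv2.morphologyEx(m,cv2.MORPH_CLOSE,np.ones((15,15)))
ct=max(cv2.findContours(m,0,2)[0],key=cv2.contourArea); (x,y),r=cv2.minEnclosingCircle(ct); M=cv2.moments(ct); print(x,y,r,M['m10']/M['m00'],M['m01']/M['m00'])
for p in((x,y),(M['m10']/M['m00'],M['m01']/M['m00']),(300,380)): print("tin",A(c(*p,.058)))
a=[A(c(*p,.068)) for p in((254,475),(367,465),(113,356),(107,247),(223,111),(333,101),(471,215),(484,323))]; print(a)
v=np.array([q[0] for q in a]); print("comp centre",((v[0]+v[1])/2),(v[2]+v[3])/2+90,(v[4]+v[5]-360)/2+180,(v[6]+v[7])/2-90)
# caddy dir from edges, incl sides
f1,f2=c(78,549,.012),c(550,512,.012); b1,b2=c(38,69,.078),c(514,32,.078)
for p,q in((f1,f2),(b1,b2)): d=(p-q); print(np.degrees(np.arctan2(d[1],d[0]))-90)
print("front mid dir",A((f1+f2)/2),"back",A((b1+b2)/2))
```

```text
300.04888916015625 379.9615173339844 46.8169059753418 300.3408198523637 380.37877598031514
tin (np.float64(182.9), np.float64(0.0699))
tin (np.float64(183.1), np.float64(0.0703))
tin (np.float64(182.9), np.float64(0.07))
[(np.float64(167.5), np.float64(0.1429)), (np.float64(200.8), np.float64(0.1432)), (np.float64(110.8), np.float64(0.1421)), (np.float64(77.3), np.float64(0.1404)), (np.float64(20.6), np.float64(0.1414)), (np.float64(346.8), np.float64(0.1418)), (np.float64(290.3), np.float64(0.1408)), (np.float64(257.0), np.float64(0.1424))]
comp centre 184.15 184.05 183.70000000000002 183.64999999999998
3.383926251984846
3.1739982527400485
front mid dir (np.float64(183.6), np.float64(0.1793)) back (np.float64(3.1), np.float64(0.175))
```

Run:
```python
from h import *
from station import order
a=cv2.imread('pics/top0.png').astype(int);b=cv2.imread('pics/t9f.png').astype(int);d=abs(a-b).max(2)
for n,(x,y,w,h) in dict(grip=(145,200,25,65),jar=(372,190,32,32),box=(370,98,45,45),caddyfront=(195,240,165,30)).items(): print(n,d[y:y+h,x:x+w].mean().round(1))
print(readout.get_obs()['qvel'].round(1)); print(order.sign_off())
```

```text
grip 4.5
jar 2.8
box 3.3
caddyfront 4.2
[ 4.  -1.4  1.6  1.4  0.3 -0.9]
the job is handed in; nothing more can be done
None
```

The tin now stands at the middle of the caddy's open front. I handed the job in at about 13.6 s.

With the fingers shut, I lowered the tips into the left rim opening. I then pushed one post counter-clockwise around the rim, about 157° in one slow sweep. After that I backed off 10 mm, lifted clear and moved the arm away.

- **Position:** the tin lies at about 183.0° and 70 mm from the axis. The front direction of the caddy measures 183.3° (readings from 183.1° to 183.6°). The compartment centre reads 183.7–184.2°, because the tin sits about 1° off the middle of its compartment.
- **At rest:** the tin was at the same pixel position before and after the arm withdrew. I did not take a second picture later to confirm it.
- **Other items:** everything on the turntable is upright in its compartment. The sleeve, jar and box show no change between the first and last pictures beyond image noise.
- **Forces:** the wrist force read 2 N or less at the end of each move.
- **Arm motion:** the arm was still settling slightly when I handed in (joint speeds up to 4 degrees/s), about 0.22 m above the worktop and touching nothing.

No check failed or disagreed.

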